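# Stack the impression cases and lock the carrier

## Task

Build up the column in the transport carrier: take the green impression case and then the orange one from their sloped cradles and set each down gently, level and lid up, squarely on the column, green on the white case and orange on the green, leaving the white case where it stands. Then swing the carrier's hold-down bar over the column until it rests fully home in its catch, and let go. Leave the trays, dish, bite block and bowl where they are.

Things in the scene. Friction and masses are not known exactly. Their poses are not given: they have to be found in the camera images.
- case_white: white closed plastic impression case, box 104 mm long (x), 58 wide (y), 38 high (z), about 0.18 kg, paper patch on the lid (+z); origin at the centre of its underside. It stands level in the carrier as the column's first case, its top 50 mm above the table.
- case_green: green closed plastic impression case, box 104 mm long (x), 58 wide (y), 38 high (z), about 0.18 kg, paper patch on the lid (+z); origin at the centre of its underside. It starts lying lid up on its sloped cradle, tilted 35 degrees towards the robot, its x axis running up the slope away from the robot.
- case_orange: orange closed plastic impression case, box 104 mm long (x), 58 wide (y), 38 high (z), about 0.18 kg, paper patch on the lid (+z); origin at the centre of its underside. It starts lying lid up on its sloped cradle, tilted 35 degrees towards the robot, its x axis running up the slope away from the robot.
- cradle_green: the green case's white drying cradle, fixed, origin on the table under its middle; 40 mm wide, so the case's 58 mm wide sides overhang it and are free for the fingers; slope surface 62 mm above the table at the case's middle; a 16 mm high lip stops the case's lower end. The two cradles may be swapped.
- cradle_orange: the orange case's white drying cradle, fixed, origin on the table under its middle; 40 mm wide, so the case's 58 mm wide sides overhang it and are free for the fingers; slope surface 62 mm above the table at the case's middle; a 16 mm high lip stops the case's lower end. The two cradles may be swapped.
- carrier: fixed aluminium transport carrier, base plate 160 x 62 x 12 mm, origin at the centre of its underside, z up. Hinge post (150 mm high) at +x, catch post (117 mm, with red catch prongs up to 147 mm) at -x, inner faces 60 mm from the middle; the column stands between them on the plate, open on both y sides.
- bar_hinge (a point): axis of the hold-down bar at the top of the hinge post, 137 mm above the table, 66 mm to carrier +x; the axis runs along the carrier's y.
- bar_tab (a point): centre of the red grip tab at the free end of the hold-down bar, 155 mm from the hinge axis; tab 34 mm long, 20 wide (carrier y), 10 thick; the bar is steel, 14 mm wide, 10 thick. Closed, the tab lies level, centred 25 mm beyond the catch post towards carrier -x, and the bar passes 6 mm over a column of three cases.
- hold_bar (a joint): angle of the hold-down bar in rad: 0 = level over the column, fully down in its catch; about 1.57 = standing upright; it starts open, leaning back past upright, and is stiff: it stays where it is left.
- chrome_tray_1: bystander: perforated chrome impression tray, U-shaped with a handle, about 120 x 80 x 16 mm, origin under the middle of the U
- chrome_tray_2: bystander: second perforated chrome impression tray, same size and origin
- quadrant_tray: bystander: yellow plastic quadrant tray, 95 x 32 x 18 mm, origin under its trough
- petri_dish: bystander: glass petri dish, diameter 90 mm, 16 mm high, origin under its centre
- bite_block: bystander: blue silicone bite block, 62 x 28 x 25 mm, origin under its centre
- mixing_bowl: bystander: grey plastic mixing bowl, diameter 110 mm, 60 mm high, origin under its centre

How it is judged:
By the outcome, as a careful person would: the job done as asked, in the order asked, and still so for the second after the job is handed in, with the robot touching nothing.
It also fails if it takes over 72 s, if anything falls off the work surface, if the arm or the gripper's body presses on something with over 40 N, if the wrist force passes 120 N, or if a joint passes its speed limit or range.

## Robot

A 6-joint arm with a two-finger parallel gripper is mounted at the origin on the work surface. World frame = base frame: x ahead of the robot, y to its left, z up, the work surface at z = 0. Lengths are in m, angles in rad, forces in N, time in s.
With the tool pointing down it reaches from about 0.275 to 0.75 m from the base axis. Payload 10.2 kg.
Tool frame: the origin (TCP) lies on the centre line of the jaws, within the pads' length; the fingertips stand 8 mm ahead of it and the grasp point (between the pads) lies 11 mm behind it (r.nose_length is the z of the fingertips in the tool frame, in m); z points along the fingers, y is the line along which they close (so a half turn about z gives the same grasp; the last joint's range is limited). The gripper opens to 85 mm and grips with 20 to 120 N. Pads are 22 mm wide; open, the fingers measure 114 mm over their backs; the gripper's body (76 mm by 85 mm) begins 54 mm behind the grasp point. The pads swing forward as they close: fully open they stand 13 mm farther back than shut.
Start: joints at [1.126, 0.313, 1.498, -0, 1.331, -0.223], TCP at [0.116, 0.512, 0.239] pointing down, gripper open.
Joint ranges: [-2.94, 2.94], [-0.97, 2.17], [0.19, 2.56], [-1.23, 4.37], [0.02, 3.11], [-2.88, 2.88]. Speed limits (rad/s): [2.39, 2.39, 3.01, 3.14, 3.14, 3.14].

## Interface

Orientations are given as a rotation vector (axis times angle).
In Python, from workcell import r, claw, eyes, models, telemetry gives the robot as it stands. Calls block until the motion is done:
- r.move_pose(position, orientation): joint-space move of the TCP to a pose.
- r.line_to(position, v=0.15, attitude=None, force_limit=None): straight line of the TCP; attitude=None keeps the orientation; v is the mean speed in m/s. With force_limit (N) it stops when the force on the tool has changed by that much, and returns True; else False.
- r.movej(angles): joint-space move.
- claw.command_gripper(opening, newtons=None): finger opening in m; newtons is the grip in N (None keeps the last); returns when the fingers have stopped.
- r.dwell(seconds).
- r.solve_ik(position, orientation): joint angles nearest the present ones, or None.
- eyes.grab_frame(name): name is "side" or "top"; returns a dict with "pixels" (420x560x3 uint8, red, green, blue), "depth" (420x560 float32, m along the optical axis (not along the pixel's ray), 0 where there is no reading), "fovy" (degrees; the focal length in pixels is half the picture's height over the tangent of half this angle, whatever the lens; pixels are square), "cx", "cy" (the principal point, pixels), "cam_to_world" (4x4, takes a point from camera to world coordinates). Camera axes: x right, y up, looking along -z (the intrinsics and any distortion apply to the point x, -y, -z); pixel columns grow to the right and rows downward; lengths in m; the calibration is good to about 2 mm. A picture is of the moment at which its call begins.
A pose or a line that the arm cannot do raises r.IKError and nothing moves.
- r.hand_in(): hands the job in; it is judged then, once.
Trained networks look in a picture, given as the dict that the camera call returned (one of the last four; its "shot" number tells which), for a name from the list of things; names that differ only in an ending like _2 or _b are one class to them, and where a whole thing is asked for, a point or a joint stands for the part that bears it (a point fixed in the world has none). Each returns a list of dicts, best first, with "p" (0 to 1); they miss things now and then, are a little off and sometimes report something else, mostly with a low value. They report only what shows in the picture. A call takes as long as a camera call.
- models.silhouettes(picture, label): "mask" (420x560 bool, what is visible of it) and "bbox" ([left, top, right, bottom] in pixels, round what is visible of it).
Readings, each from a call of its own:
- telemetry.get_t(): time.
- telemetry.get_q(): joint angles.
- telemetry.get_dq(): joint speeds.
- telemetry.get_joint_torque(): joint torques, N m.
- telemetry.get_position(): TCP position.
- telemetry.get_eef_rot(): TCP orientation.
- telemetry.get_wrist_force(): force on the tool from outside, world axes, zero at the start.
- telemetry.get_wrist_torque(): the same for the moment, N m.
- telemetry.get_gripper_width(): finger opening in m.
- telemetry.get_grasp_force(): force on a finger pad.
Only numpy, scipy, OpenCV 4.12 (cv2) and the standard library are available. Lean on these libraries where they do the work, as an engineer would, in place of code of your own. Each camera call takes 0.05 s, during which the arm holds its last target. There are 200 camera calls.

## Working session

There is one attempt and no reset: what is moved stays moved. The work goes in short steps, each a Python script; the robot and the scene stay as the last script left them, time stands still between calls to the robot, and variables do not carry over. Pictures are saved under pics/ and viewed, at most 10 in all, crops included, and the job is handed in when it is done.

```bash
ls; mkdir -p pics; cat > h.py <<'E'
import numpy as np, cv2
from scipy.spatial.transform import Rotation as R
from workcell import r, claw, eyes, models, telemetry
def cloud(f):
    d=f["depth"]; h,w=d.shape; fl=h/2/np.tan(np.radians(f["fovy"])/2)
    v,u=np.mgrid[:h,:w]; pc=np.stack([(u-f["cx"])/fl*d,-(v-f["cy"])/fl*d,-d],-1)
    T=np.array(f["cam_to_world"]); return pc@T[:3,:3].T+T[:3,3]
def save(f,n): cv2.imwrite("pics/"+n,cv2.cvtColor(f["pixels"],cv2.COLOR_RGB2BGR))
E
python3 - <<'E'
from h import *
for c in ("top","side"):
    f=eyes.grab_frame(c); save(f,c+"0.png"); P=cloud(f); np.savez(c+"0.npz",P=P,d=f["depth"],px=f["pixels"])
    print(c,{k:(v if k not in("pixels","depth") else v.shape) for k,v in f.items()})
    for n in ["case_white","case_green","case_orange","carrier","cradle_green","bar_tab","hold_bar"]:
        for m in models.silhouettes(f,n)[:2]:
            k=m["mask"]&(f["depth"]>0); q=P[k]
            print(n,round(m["p"],2),m["bbox"],k.sum(),np.median(q,0).round(3) if len(q) else 0, q.min(0).round(3) if len(q) else 0,q.max(0).round(3) if len(q) else 0)
            np.save(f"{c}_{n}.npy",m["mask"]) if m is not None and m["p"]>.5 else 0
E
```

```text
pics
top {'pixels': (420, 560, 3), 'depth': (420, 560), 'fovy': 42.70380967623595, 'cx': 278.61256021413686, 'cy': 203.26367275967462, 'cam_to_world': array([[-0.00421562,  0.98554662, -0.16935198,  0.3710884 ],
       [-0.99998576, -0.00360029,  0.00394033, -0.0058088 ],
       [ 0.00327366,  0.16936618,  0.98554776,  1.4166385 ],
       [ 0.        ,  0.        ,  0.        ,  1.        ]]), 'shot': 1}
case_white 0.71 [286.5, 211.1, 315.5, 255.8] 942 [ 0.527 -0.071  0.05 ] [ 0.468 -0.108 -0.004] [ 0.586 -0.037  0.15 ]
case_white 0.56 [289.3, 158.9, 321.9, 268.9] 888 [ 0.592 -0.08   0.125] [ 0.449 -0.114 -0.005] [ 0.716 -0.038  0.303]
case_green 0.77 [118.0, 224.5, 151.8, 268.8] 1141 [0.493 0.345 0.095] [ 0.438  0.302 -0.002] [0.55  0.414 0.127]
case_orange 0.17 [390.2, 250.4, 435.3, 284.4] 640 [ 0.417 -0.353  0.005] [ 0.394 -0.415 -0.007] [ 0.481 -0.291  0.023]
carrier 0.69 [288.4, 159.9, 320.3, 269.1] 875 [ 0.591 -0.08   0.126] [ 0.449 -0.112 -0.005] [ 0.716 -0.035  0.303]
carrier 0.56 [237.5, 125.4, 270.4, 168.7] 480 [0.775 0.071 0.005] [ 0.711  0.016 -0.004] [0.832 0.098 0.024]

[... 1181 characters left out ...]
0.125]
case_orange 0.93 [254.5, 241.3, 302.2, 286.8] 1150 [0.535 0.11  0.091] [ 0.484 -0.003 -0.003] [0.64  0.136 0.127]
case_orange 0.24 [299.7, 213.4, 328.6, 250.8] 809 [ 0.526 -0.054  0.049] [ 0.469 -0.134 -0.003] [ 0.6   -0.032  0.086]
carrier 0.79 [282.9, 140.1, 345.8, 254.9] 1239 [ 0.588 -0.072  0.101] [ 0.446 -0.266 -0.003] [ 0.746 -0.03   0.301]
cradle_green 0.65 [197.2, 328.5, 262.4, 376.5] 813 [0.522 0.373 0.007] [ 0.426  0.311 -0.004] [0.602 0.406 0.101]
bar_tab 0.87 [282.5, 136.4, 303.7, 199.0] 364 [ 0.626 -0.079  0.233] [ 0.586 -0.099  0.135] [ 0.658 -0.07   0.301]
hold_bar 0.92 [281.2, 138.3, 305.8, 200.3] 411 [ 0.627 -0.08   0.217] [ 0.586 -0.342 -0.004] [ 0.821 -0.065  0.301]
```

View pics/top0.png

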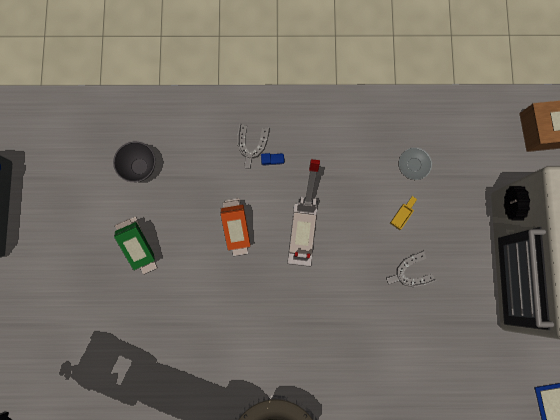

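View pics/side0.png

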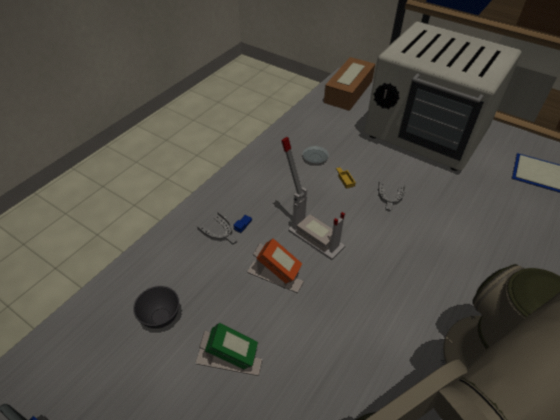

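```bash
cat > fit.py <<'E'
from h import *
def rect(q2):
    (c,s,a)=cv2.minAreaRect((q2*1000).astype(np.float32)); return np.array(c)/1000,np.array(s),a
def topface(f,P,lo,hi,hsvr):
    hsv=cv2.cvtColor(f["px"],cv2.COLOR_RGB2HSV)
    m=(hsv[...,0]>=hsvr[0])&(hsv[...,0]<=hsvr[1])&(hsv[...,1]>120)&(f["d"]>0)&np.all((P>lo)&(P<hi),-1)
    m=cv2.morphologyEx(m.astype(np.uint8),cv2.MORPH_CLOSE,np.ones((15,15)))>0
    return P[m&(f["d"]>0)&np.all((P>lo)&(P<hi),-1)]
for n,lo,hi,hs in [("green",(.42,.28,.03),(.58,.42,.15),(40,90)),("orange",(.45,.05,.03),(.62,.17,.15),(0,18))]:
    for c in ("top","side"):
        f=np.load(c+"0.npz"); q=topface(f,f["P"],np.array(lo),np.array(hi),hs)
        # RANSAC-ish plane
        k=q
        best=None; rng=np.random.default_rng(0)
        for _ in range(400):
            t=q[rng.choice(len(q),3,replace=False)]; nn=np.cross(t[1]-t[0],t[2]-t[0])
            if np.linalg.norm(nn)<1e-5: continue
            nn/=np.linalg.norm(nn); nn*=np.sign(nn[2])
            if nn[2]<.7: continue
            i=abs((q-t[0])@nn)<.003
            if best is None or i.sum()>best.sum(): best=i
        k=q[best]; mu=k.mean(0); nn=np.linalg.svd(k-mu)[2][2]; nn*=np.sign(nn[2])
        ex=np.array([0,0,1])-nn*nn[2]; ex/=np.linalg.norm(ex); ey=np.cross(nn,ex)
        cc,s,a=rect(np.c_[(k-mu)@ex,(k-mu)@ey]); C=mu+ex*cc[0]+ey*cc[1]
        print(n,c,len(q),len(k),"tilt",np.degrees(np.arccos(nn[2])).round(1),"yaw",np.degrees(np.arctan2(ex[1],ex[0])).round(1),"rect",s.round(0),round(a,1),"topC",C.round(4),"resid",((k-mu)@nn).std().round(4))
for c in ("top","side"):
    f=np.load(c+"0.npz"); P=f["P"]
    reg=np.all((P>(.42,-.15,-.01))&(P<(.75,0,.35)),-1)&(f["d"]>0)
    for nm,z0,z1 in [("white",.045,.056),("base",.008,.016),("hinge",.144,.156),("catch",.112,.122),("prong",.13,.152),("bar",.16,.4)]:
        m=reg&(P[...,2]>z0)&(P[...,2]<z1); q=P[m]
        if len(q)<4: print(c,nm,len(q)); continue
        cc,s,a=rect(q[:,:2]); print(c,nm,len(q),cc.round(4),s.round(0),round(a,1),q.min(0).round(3),q.max(0).round(3),"mean",q.mean(0).round(4))
    q=P[reg&(P[...,2]>.17)]; mu=q.mean(0); d=np.linalg.svd(q-mu)[2][0]; d*=np.sign(d[2]); t=(q-mu)@d
    print("bar dir",d.round(3),"elev",np.degrees(np.arcsin(d[2])).round(1),"end",(mu+d*t.max()).round(3))
E
python3 fit.py
```

```text
green top 1087 696 tilt 34.8 yaw 23.7 rect [104.  58.] 0.6 topC [0.4869 0.3444 0.0939] resid 0.0016
green side 1418 1049 tilt 34.9 yaw 23.4 rect [104.  59.] 1.1 topC [0.4837 0.3475 0.0939] resid 0.0014
orange top 1008 680 tilt 34.7 yaw 8.8 rect [105.  58.] 0.4 topC [0.5313 0.0968 0.0936] resid 0.0016
orange side 1080 709 tilt 35.0 yaw 8.7 rect [104.  60.] 1.1 topC [0.5292 0.0996 0.0938] resid 0.0014
top white 848 [ 0.5263 -0.0715] [ 58. 129.] 82.4 [ 0.462 -0.105  0.045] [ 0.593 -0.037  0.056] mean [ 0.5289 -0.0716  0.0503]
top base 315 [ 0.5857 -0.0741] [328. 141.] 2.2 [ 0.421 -0.15   0.008] [ 0.748 -0.002  0.016] mean [ 0.5669 -0.0573  0.012 ]
top hinge 84 [ 0.5317 -0.0738] [ 37. 142.] 84.1 [ 0.46  -0.098  0.144] [ 0.604 -0.049  0.155] mean [ 0.5651 -0.0759  0.1494]
top catch 20 [ 0.5283 -0.0689] [ 32. 134.] 85.0 [ 0.46  -0.091  0.112] [ 0.595 -0.048  0.121] mean [ 0.5592 -0.0716  0.1179]
top prong 129 [ 0.5319 -0.0743] [ 46. 142.] 84.2 [ 0.461 -0.104  0.13 ] [ 0.604 -0.047  0.152] mean [ 0.5597 -0.0759  0.1441]
top bar 284 [ 0.6284 -0.0847] [20. 62.] 82.8 [ 0.597 -0.097  0.16 ] [ 0
[... 241 characters left out ...]
503]
side base 271 [ 0.5944 -0.0357] [309.  62.] 10.4 [ 0.447 -0.094  0.008] [ 0.745 -0.     0.016] mean [ 0.5415 -0.0441  0.012 ]
side hinge 86 [ 0.531  -0.0698] [ 38. 144.] 82.4 [ 0.458 -0.097  0.144] [ 0.603 -0.046  0.156] mean [ 0.5591 -0.0738  0.1491]
side catch 65 [ 0.5294 -0.0729] [ 48. 140.] 84.6 [ 0.46  -0.102  0.112] [ 0.6   -0.043  0.122] mean [ 0.5496 -0.0693  0.1167]
side prong 156 [ 0.5309 -0.0679] [ 42. 143.] 82.4 [ 0.458 -0.097  0.13 ] [ 0.603 -0.043  0.152] mean [ 0.5434 -0.0707  0.1426]
side bar 336 [ 0.6263 -0.0811] [24. 63.] 78.5 [ 0.595 -0.099  0.16 ] [ 0.658 -0.071  0.301] mean [ 0.6281 -0.0808  0.2373]
bar dir [ 0.352 -0.046  0.935] elev 69.2 end [ 0.652 -0.084  0.3  ]
```

```bash
cat >> h.py <<'E'
def caseR(yaw,tilt):
    y,t=np.radians(yaw),np.radians(tilt)
    cx=np.array([np.cos(y)*np.cos(t),np.sin(y)*np.cos(t),np.sin(t)]); cy=np.array([-np.sin(y),np.cos(y),0]); return np.c_[cx,cy,np.cross(cx,cy)]
def tool(topC,yaw,tilt,s,back=0.,deep=.017):   # s=+-1 half-turn choice
    C=caseR(yaw,tilt); T=np.c_[s*C[:,0],-s*C[:,1],-C[:,2]]
    return topC-C[:,2]*(deep+.011-back), R.from_matrix(T).as_rotvec()
GREEN=(np.array([.4853,.346,.0939]),24.3,35.); ORANGE=(np.array([.5303,.0982,.0937]),9.4,35.)
E
python3 - <<'E'
from h import *
print(telemetry.get_t(), telemetry.get_eef_rot(), r.nose_length)
for c in ("top","side"):
    f=np.load(c+"0.npz"); P=f["P"]; px=f["px"].astype(int)
    m=(f["d"]>0)&np.all((P>(.44,-.13,.046))&(P<(.62,-.01,.055)),-1)
    q=P[m]; a=np.radians(-7.6); e=np.array([np.cos(a),np.sin(a)]); g=np.array([-e[1],e[0]]); o=np.array([.531,-.072])
    x=(q[:,:2]-o)@e; y=(q[:,:2]-o)@g
    i=abs(x)<58; k=(abs(x)<.045)
    lo=[];xs=[]
    for b in np.arange(-.04,.04,.005):
        j=(x>=b)&(x<b+.005); lo.append((y[j].min(),y[j].max())); xs.append(b)
    lo=np.array(lo)*1000; print(c,"y slopes deg",np.degrees(np.arctan(np.polyfit(np.array(xs)*1000,lo[:,0],1)[0])).round(2),np.degrees(np.arctan(np.polyfit(np.array(xs)*1000,lo[:,1],1)[0])).round(2),"ymid",lo.mean().round(1),lo.mean(0).round(1))
    h=np.histogram(x*1000,np.arange(-76,78,4)); print([(int(b),int(n)) for b,n in zip(h[1],h[0])])
for s in (1,-1):
    for n,(C,y,t) in dict(g=GREEN,o=ORANGE,placeg=(np.array([.531,-.071,.088]),-7.6,0.)).items():
        for b in (0,.1): 
            q=r.solve_ik(*tool(C,y,t,s,b)); print(s,n,b,None if q is None else np.round(q,2))
E
```

```text
0.8 [ 3.47699197e-01  3.12226629e+00 -3.83450669e-05] 0.008
top y slopes deg 0.52 0.32 ymid 0.1 [-27.7  27.9]
[(-76, 0), (-72, 1), (-68, 0), (-64, 0), (-60, 0), (-56, 18), (-52, 26), (-48, 31), (-44, 29), (-40, 30), (-36, 30), (-32, 36), (-28, 30), (-24, 31), (-20, 28), (-16, 31), (-12, 27), (-8, 29), (-4, 30), (0, 27), (4, 26), (8, 33), (12, 28), (16, 28), (20, 33), (24, 30), (28, 31), (32, 32), (36, 30), (40, 26), (44, 29), (48, 8), (52, 0), (56, 10), (60, 0), (64, 0), (68, 0), (72, 0)]
side y slopes deg 0.29 -0.35 ymid 3.0 [-25.1  31.1]
[(-76, 0), (-72, 12), (-68, 2), (-64, 0), (-60, 3), (-56, 14), (-52, 16), (-48, 14), (-44, 21), (-40, 23), (-36, 24), (-32, 24), (-28, 22), (-24, 22), (-20, 30), (-16, 17), (-12, 24), (-8, 26), (-4, 21), (0, 18), (4, 26), (8, 23), (12, 21), (16, 22), (20, 24), (24, 22), (28, 23), (32, 22), (36, 19), (40, 23), (44, 13), (48, 0), (52, 2), (56, 19), (60, 2), (64, 2), (68, 0), (72, 0)]
1 g 0 [0.42 0.5  1.87 0.01 0.16 1.56]
1 g 0.1 [0.42 0.25 1.97 0.   0.31 1.57]
1 o 0 [-0.1   0.41  2.04  1.    0.18  0.37]
1 o 0.1 [-0.14  0.12  2.13  0.54  0.34  0.81]
1 placeg 0 [-0.35  0.55  1.67 -0.    0.93  1.35]
1 placeg 0.1 [-0.35  0.41  1.58 -0.    1.15  1.35]
-1 g 0 [ 0.42  0.5   1.87  0.01  0.16 -1.58]
-1 g 0.1 [ 0.42  0.25  1.97  0.    0.31 -1.58]
-1 o 0 [-0.1   0.41  2.04  1.    0.18 -2.78]
-1 o 0.1 [-0.14  0.12  2.13  0.54  0.34 -2.33]
-1 placeg 0 [-0.35  0.55  1.67  0.    0.93 -1.79]
-1 placeg 0.1 [-0.35  0.41  1.58  0.    1.15 -1.79]
```

```bash
cat >> h.py <<'E'
WHITE=np.array([.527,-.070]); CY=-7.4
def pick(T):
    p,o=tool(*T,1,.08); r.move_pose(p,o)
    hit=r.line_to(tool(*T,1,0)[0],v=.1,force_limit=12); print("hit",hit)
    if hit: return
    claw.command_gripper(.05,35); print("w",telemetry.get_gripper_width(),"F",telemetry.get_grasp_force())
    r.line_to(tool(*T,1,.08)[0],v=.12)
def above(z,h=.07):
    p,o=tool(np.r_[WHITE,z+h],CY,0.,1); r.move_pose(p,o); return p
E
python3 - <<'E'
from h import *
pick(GREEN); print("w",telemetry.get_gripper_width(),telemetry.get_t(),telemetry.get_position())
E
```

```text
hit False
w 0.057476258197875045 F 37.834534496068954
w 0.057738015038084047 4.5083 [0.45803204 0.33363005 0.13586054]
```

```bash
python3 - <<'E'
from h import *
p,o=tool(np.r_[.46,.30,.088+.125],CY,0.,1); r.move_pose(p,o)
p=above(.088,.125); print(telemetry.get_t(),p)
for c in ("top","side"):
    f=eyes.grab_frame(c); save(f,c+"1.png"); np.savez(c+"1.npz",P=cloud(f),d=f["depth"],px=f["pixels"])
import cv2
a=[cv2.resize(cv2.imread(f"pics/{c}1.png")[120:300,210:390] if c=="top" else cv2.imread("pics/side1.png")[100:280,230:410],(400,400)) for c in ("top","side")]
cv2.imwrite("pics/c1.png",np.hstack(a))
for c in ("top","side"):
    f=np.load(c+"1.npz"); P=f["P"]; hsv=cv2.cvtColor(f["px"],cv2.COLOR_RGB2HSV)
    m=(f["d"]>0)&(hsv[...,0]>40)&(hsv[...,0]<90)&(hsv[...,1]>100)&np.all((P>(.42,-.17,.15))&(P<(.65,.05,.24)),-1)
    q=P[m]; a=np.radians(CY); e=np.array([np.cos(a),np.sin(a)]); g=np.array([-e[1],e[0]])
    x=(q[:,:2]-WHITE)@e*1e3; y=(q[:,:2]-WHITE)@g*1e3
    print(c,len(q),"x",np.percentile(x,[0,2,98,100]).round(1),"y",np.percentile(y,[0,2,98,100]).round(1),"z",np.percentile(q[:,2],[2,50,98]).round(4))
    t=q[q[:,2]>.205]; A=np.c_[t,np.ones(len(t))]; 
    if len(t)>20:
        X=np.c_[(t[:,:2]-WHITE)@e,(t[:,:2]-WHITE)@g,np.ones(len(t))]; print("slope x,y",np.linalg.lstsq(X,t[:,2],rcond=None)[0].round(3), cv2.minAreaRect((t[:,:2]*1000).astype(np.float32)))
E
```

```text
6.8167 [ 0.527 -0.07   0.185]
top 96 x [-39.4 -38.9 -15.8 -11.8] y [-27.4 -26.8  29.3  29.9] z [0.2084 0.2132 0.2185]
slope x,y [-0.037  0.007  0.212] ((501.4729309082031, -65.66790771484375), (59.82572555541992, 19.28963851928711), 73.62567138671875)
side 455 x [-56.7 -55.4  41.9  45.9] y [-32.7 -26.   62.8  64.6] z [0.1831 0.2111 0.2322]
slope x,y [0.063 0.062 0.215] ((517.940185546875, -56.802696228027344), (111.59793853759766, 85.9886474609375), 28.164562225341797)
```

View pics/c1.png

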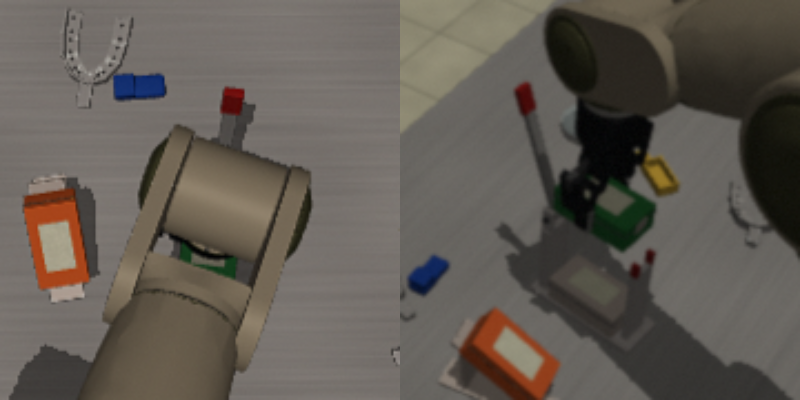

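```bash
cat >> h.py <<'E'
def ext(c,tag,z,tol,hs=None,smin=100):
    f=np.load(c+tag+".npz"); P=f["P"]; hsv=cv2.cvtColor(f["px"],cv2.COLOR_RGB2HSV)
    m=(f["d"]>0)&(abs(P[...,2]-z)<tol)
    if hs: m&=(hsv[...,0]>=hs[0])&(hsv[...,0]<=hs[1])&(hsv[...,1]>smin)
    q=P[m]; a=np.radians(CY); e=np.array([np.cos(a),np.sin(a)]); g=np.array([-e[1],e[0]])
    x=(q[:,:2]-WHITE)@e*1e3; y=(q[:,:2]-WHITE)@g*1e3; k=(abs(x)<75)&(abs(y)<45); x=x[k];y=y[k];zz=q[k,2]
    print(c,tag,len(x)); 
    for b in range(-32,36,8):
        j=(y>=b)&(y<b+8); print("  y",b,j.sum(),(x[j].min().round(1),x[j].max().round(1)) if j.any() else "")
    for b in range(-60,60,10):
        j=(x>=b)&(x<b+10); print("  x",b,j.sum(),(y[j].min().round(1),y[j].max().round(1),(np.median(zz[j])*1000).round(1)) if j.any() else "")
E
python3 -c "
from h import *
ext('side','1',.2125,.005,(40,90)); ext('top','1',.2125,.006,(40,90)); ext('side','0',.050,.005)"
```

```text
side 1 262
  y -32 19 (np.float64(-53.0), np.float64(10.7))
  y -24 47 (np.float64(-55.7), np.float64(7.0))
  y -16 22 (np.float64(-54.2), np.float64(31.1))
  y -8 20 (np.float64(-55.3), np.float64(-34.0))
  y 0 21 (np.float64(-54.6), np.float64(-34.3))
  y 8 25 (np.float64(-54.6), np.float64(-34.8))
  y 16 35 (np.float64(-54.5), np.float64(-5.7))
  y 24 63 (np.float64(-55.4), np.float64(45.9))
  y 32 10 (np.float64(-54.1), np.float64(38.4))
  x -60 47 (np.float64(-24.8), np.float64(33.7), np.float64(212.4))
  x -50 73 (np.float64(-23.9), np.float64(33.5), np.float64(213.0))
  x -40 54 (np.float64(-25.2), np.float64(32.9), np.float64(213.3))
  x -30 26 (np.float64(-27.5), np.float64(33.8), np.float64(212.6))
  x -20 24 (np.float64(-25.2), np.float64(32.2), np.float64(212.5))
  x -10 17 (np.float64(-27.9), np.float64(26.8), np.float64(213.2))
  x 0 12 (np.float64(-27.5), np.float64(-19.1), np.float64(213.6))
  x 10 1 (np.float64(-25.1), np.float64(-25.1), np.float64(212.3))
  x 20 0 
  x 30 2 (np.float64(-9.4), np.float64(33.5), np.float64(212.4))
  x 40 6 (np.float64(25.4), np.float6
[... 1241 characters left out ...]
), np.float64(30.4), np.float64(50.7))
  x -40 56 (np.float64(-26.0), np.float64(29.7), np.float64(49.9))
  x -30 59 (np.float64(-28.9), np.float64(30.1), np.float64(50.2))
  x -20 61 (np.float64(-28.5), np.float64(31.7), np.float64(50.6))
  x -10 61 (np.float64(-27.7), np.float64(30.9), np.float64(49.5))
  x 0 56 (np.float64(-27.1), np.float64(29.5), np.float64(50.3))
  x 10 57 (np.float64(-26.9), np.float64(30.4), np.float64(50.6))
  x 20 58 (np.float64(-28.2), np.float64(29.9), np.float64(50.6))
  x 30 57 (np.float64(-26.9), np.float64(31.3), np.float64(50.2))
  x 40 51 (np.float64(-29.0), np.float64(29.5), np.float64(49.8))
  x 50 8 (np.float64(-23.7), np.float64(21.7), np.float64(48.5))
```

```bash
sed -i 's/^WHITE=.*/WHITE=np.array([.527,-.070]); CY=-7.4\ndef off(dx,dy): a=np.radians(CY); return WHITE+[np.cos(a)*dx-np.sin(a)*dy,np.sin(a)*dx+np.cos(a)*dy]/' h.py
python3 - <<'E'
from h import *
p,o=tool(np.r_[off(.002,-.002),.088+.006],CY,0.,1)
print(r.line_to(np.r_[p[:2],p[2]+.119],v=.1), r.line_to(p,v=.08,force_limit=6), telemetry.get_t())
f=eyes.grab_frame("side"); save(f,"side2.png"); np.savez("side2.npz",P=cloud(f),d=f["depth"],px=f["pixels"])
cv2.imwrite("pics/c2.png",cv2.resize(cv2.imread("pics/side2.png")[160:270,260:370],(600,600),interpolation=cv2.INTER_CUBIC))
ext('side','2',.094,.005,(40,90))
E
```

```text
False False 8.8083
side 2 184
  y -32 27 (np.float64(-32.2), np.float64(13.0))
  y -24 11 (np.float64(-32.3), np.float64(3.5))
  y -16 8 (np.float64(-40.4), np.float64(-32.1))
  y -8 12 (np.float64(-47.9), np.float64(-31.1))
  y 0 19 (np.float64(-47.7), np.float64(-30.3))
  y 8 20 (np.float64(-52.7), np.float64(-9.4))
  y 16 43 (np.float64(-52.8), np.float64(-3.8))
  y 24 44 (np.float64(-53.5), np.float64(50.0))
  y 32 0 
  x -60 13 (np.float64(8.4), np.float64(29.0), np.float64(93.5))
  x -50 41 (np.float64(-10.6), np.float64(28.3), np.float64(94.5))
  x -40 51 (np.float64(-25.6), np.float64(30.1), np.float64(94.4))
  x -30 24 (np.float64(-27.5), np.float64(29.9), np.float64(93.8))
  x -20 23 (np.float64(-29.9), np.float64(29.4), np.float64(95.0))
  x -10 16 (np.float64(-30.9), np.float64(25.9), np.float64(95.0))
  x 0 8 (np.float64(-30.8), np.float64(-22.6), np.float64(94.1))
  x 10 3 (np.float64(-31.0), np.float64(-26.8), np.float64(93.6))
  x 20 0 
  x 30 0 
  x 40 4 (np.float64(26.6), np.float64(29.9), np.float64(95.1))
  x 50 1 (np.float64(24.5), np.float64(24.5), np.float64(93.4))
```

View pics/c2.png

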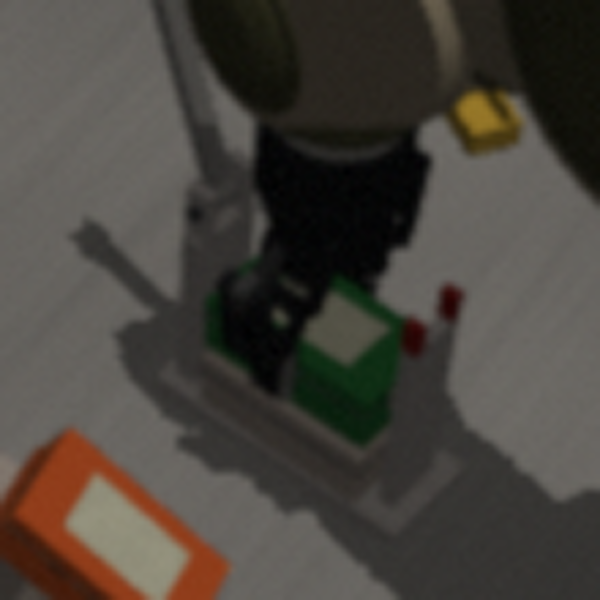

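The green case is level between the posts, just over the white case at about (340,370) in the crop, and its edges agree with the white lid within 0.5 mm. I'll set it down.

```bash
cat >> h.py <<'E'
def setdown():
    p=telemetry.get_position(); hit=r.line_to(p-[0,0,.012],v=.015,force_limit=3); p2=np.array(telemetry.get_position())
    print("down",hit,(p2-p).round(4),telemetry.get_wrist_force()); r.dwell(.2)
    claw.command_gripper(.083); r.line_to(p2+[0,0,.02],v=.05); r.line_to(p2+[0,0,.13],v=.2); print("t",telemetry.get_t())
E
python3 - <<'E'
from h import *
setdown()
p,o=tool(*ORANGE,1,.08); print(p,telemetry.get_position())
q=telemetry.get_position(); print(r.solve_ik(p,o))
pick(ORANGE); print("w",telemetry.get_gripper_width(),telemetry.get_t(),telemetry.get_position(),telemetry.get_q())
for c in ("top","side"):
    f=eyes.grab_frame(c); save(f,c+"3.png"); np.savez(c+"3.npz",P=cloud(f),d=f["depth"],px=f["pixels"])
ext('side','3',.088,.005,(40,90));ext('top','3',.088,.005,(40,90))
E
```

```text
down True [-0.0001 -0.     -0.0063] [-0.97509068  0.24575929  4.49734331]
t 11.1833
[0.50087452 0.09332864 0.13629591] [ 0.52826231 -0.07212901  0.18877282]
[-0.12983112  0.18027088  2.12079568  0.59773043  0.29971008  0.75107547]
hit False
w 0.057559934302258815 F 37.5222672522068
w 0.05758680364924403 14.1833 [0.50079691 0.09338667 0.13571008] [-0.12976947  0.18147198  2.12093119  0.59858934  0.29945318  0.75029559]
side 3 173
  y -32 20 (np.float64(2.0), np.float64(47.5))
  y -24 22 (np.float64(-0.1), np.float64(48.7))
  y -16 12 (np.float64(33.8), np.float64(48.6))
  y -8 15 (np.float64(33.6), np.float64(50.1))
  y 0 15 (np.float64(31.5), np.float64(50.8))
  y 8 15 (np.float64(31.4), np.float64(50.0))
  y 16 34 (np.float64(4.0), np.float64(49.1))
  y 24 40 (np.float64(2.1), np.float64(47.6))
  y 32 0 
  x -60 0 
  x -50 0 
  x -40 0 
  x -30 0 
  x -20 0 
  x -10 1 (np.float64(-23.3), np.float64(-23.3), np.float64(87.6))
  x 0 19 (np.float64(-26.9), np.float64(30.5), np.float64(87.7))
  x 10 22 (np.float64(-28.0), np.float64(29.7), np.float64(87.9))
  x 20 21 (np.float64(-28.2), 
[... 733 characters left out ...]
, np.float64(26.0), np.float64(88.2))
  x -40 85 (np.float64(-30.8), np.float64(26.7), np.float64(88.3))
  x -30 37 (np.float64(-30.1), np.float64(26.0), np.float64(87.8))
  x -20 36 (np.float64(-30.7), np.float64(26.6), np.float64(87.6))
  x -10 29 (np.float64(-30.2), np.float64(26.0), np.float64(88.0))
  x 0 32 (np.float64(-30.6), np.float64(26.6), np.float64(87.3))
  x 10 29 (np.float64(-30.3), np.float64(25.8), np.float64(88.2))
  x 20 31 (np.float64(-29.2), np.float64(26.5), np.float64(87.8))
  x 30 69 (np.float64(-30.4), np.float64(25.9), np.float64(88.7))
  x 40 85 (np.float64(-29.4), np.float64(26.7), np.float64(88.3))
  x 50 17 (np.float64(-28.0), np.float64(22.0), np.float64(87.8))
```

```bash
python3 - <<'E'
from h import *
p,o=tool(np.r_[.49,.07,.126+.09],CY,0.,1); r.move_pose(p,o)
p,o=tool(np.r_[off(.002,-.002),.126+.006],CY,0.,1)
r.move_pose(np.r_[p[:2],p[2]+.084],o)
print(r.line_to(p,v=.08,force_limit=6), telemetry.get_t())
for c in ("side","top"):
    f=eyes.grab_frame(c); save(f,c+"4.png"); np.savez(c+"4.npz",P=cloud(f),d=f["depth"],px=f["pixels"])
cv2.imwrite("pics/c4.png",cv2.resize(cv2.imread("pics/side4.png")[150:270,260:380],(600,600),interpolation=cv2.INTER_CUBIC))
ext('side','4',.132,.005,(0,18));ext('top','4',.132,.005,(0,18))
E
```

```text
False 16.975
side 4 278
  y -32 38 (np.float64(-50.2), np.float64(10.9))
  y -24 41 (np.float64(-66.2), np.float64(8.2))
  y -16 20 (np.float64(-62.2), np.float64(-30.1))
  y -8 25 (np.float64(-52.8), np.float64(51.2))
  y 0 19 (np.float64(-65.6), np.float64(-30.4))
  y 8 38 (np.float64(-67.8), np.float64(10.6))
  y 16 45 (np.float64(-65.6), np.float64(12.7))
  y 24 51 (np.float64(-52.3), np.float64(49.8))
  y 32 0 
  x -60 27 (np.float64(-25.8), np.float64(27.7), np.float64(131.7))
  x -50 63 (np.float64(-27.0), np.float64(29.7), np.float64(132.6))
  x -40 70 (np.float64(-28.3), np.float64(29.6), np.float64(132.6))
  x -30 30 (np.float64(-30.2), np.float64(31.0), np.float64(131.9))
  x -20 31 (np.float64(-25.9), np.float64(31.0), np.float64(132.7))
  x -10 25 (np.float64(-33.7), np.float64(27.6), np.float64(132.7))
  x 0 12 (np.float64(-30.5), np.float64(-19.3), np.float64(132.8))
  x 10 4 (np.float64(-30.7), np.float64(17.9), np.float64(133.5))
  x 20 0 
  x 30 0 
  x 40 7 (np.float64(-6.5), np.float64(31.0), np.float64(131.8))
  x 50 1 (np.float64(-4.1), np.float64(-4.1), np.float64(130.0))
top 4 3
  y -32 3 (np.float64(-21.4), np.float64(-19.1))
  y -24 0 
  y -16 0 
  y -8 0 
  y 0 0 
  y 8 0 
  y 16 0 
  y 24 0 
  y 32 0 
  x -60 0 
  x -50 0 
  x -40 0 
  x -30 2 (np.float64(-31.0), np.float64(-28.5), np.float64(130.0))
  x -20 1 (np.float64(-25.9), np.float64(-25.9), np.float64(130.0))
  x -10 0 
  x 0 0 
  x 10 0 
  x 20 0 
  x 30 0 
  x 40 0 
  x 50 0
```

View pics/c4.png

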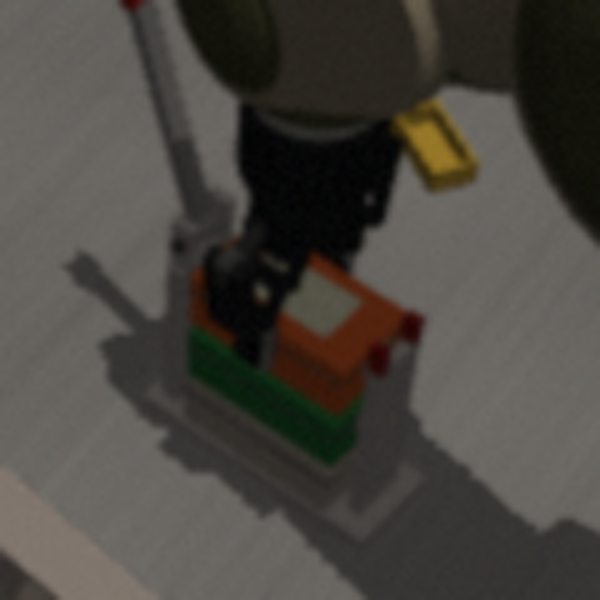

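Orange sits aligned above green at about (330,320) in the crop, with the bar still leaning back at upper left. Next I'll set it down and check the bar and column.

```bash
cat >> h.py <<'E'
e3=np.array([np.cos(np.radians(CY)),np.sin(np.radians(CY)),0]); HINGE=np.array([.598,-.083,.137])
def bar(deg,rr=.165,lead=.011):
    t=np.radians(deg); dx=-rr*np.cos(t)+.005*np.sin(t)+lead; dz=rr*np.sin(t)+.005*np.cos(t)
    return HINGE+e3*dx+[0,0,dz+.008]
DOWN=tool(np.zeros(3),CY,0.,1)[1]
E
python3 - <<'E'
from h import *
setdown(); claw.command_gripper(0.0)
p=bar(120); r.line_to(np.r_[telemetry.get_position()[:2],.36],v=.2) 
r.move_pose(np.r_[p[:2],.37],DOWN); print(telemetry.get_t())
for c in ("side","top"):
    f=eyes.grab_frame(c); save(f,c+"5.png"); np.savez(c+"5.npz",P=cloud(f),d=f["depth"],px=f["pixels"])
    P=np.load(c+"5.npz")["P"]; m=f["depth"]>0
    hsv=cv2.cvtColor(f["pixels"],cv2.COLOR_RGB2HSV)
    red=m&((hsv[...,0]<6)|(hsv[...,0]>174))&(hsv[...,1]>150)&np.all((P>(.55,-.15,.2))&(P<(.75,0,.32)),-1); q=P[red]
    print(c,"tab",len(q),q.min(0).round(4),q.max(0).round(4),q.mean(0).round(4)) if len(q) else 0
    o=m&(hsv[...,0]>6)&(hsv[...,0]<18)&(hsv[...,1]>120)&np.all((P>(.44,-.13,.12))&(P<(.62,-.01,.135)),-1); q=P[o]
    print(c,"orange",len(q),cv2.minAreaRect((q[:,:2]*1000).astype(np.float32)),np.percentile(q[:,2],[5,50,95])) if len(q) else 0
cv2.imwrite("pics/c5.png",cv2.resize(cv2.imread("pics/side5.png")[110:270,240:400],(600,600),interpolation=cv2.INTER_CUBIC))
for d in range(120,-1,-20): print(d,bar(d).round(3),r.solve_ik(bar(d),DOWN) is not None)
E
```

```text
down True [-0.0001  0.     -0.0065] [-1.08641913  1.22495745  4.09738408]
t 19.4083
21.7667
side tab 71 [ 0.6383 -0.0948  0.2708] [ 0.6525 -0.0733  0.3003] [ 0.6452 -0.0834  0.2866]
side orange 439 ((525.1749267578125, -68.4050064086914), (60.74457550048828, 107.46964263916016), 81.35800170898438) [0.12228954 0.12585035 0.12926594]
120 [ 0.695 -0.096  0.285] True
100 [ 0.642 -0.089  0.307] True
80 [ 0.585 -0.081  0.308] True
60 [ 0.531 -0.074  0.29 ] True
40 [ 0.487 -0.069  0.255] True
20 [ 0.457 -0.065  0.206] True
0 [ 0.445 -0.063  0.15 ] True
```

View pics/c5.png

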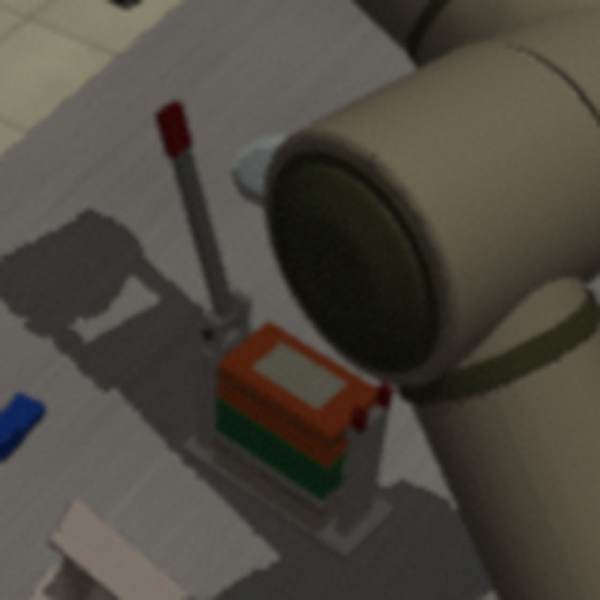

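The column is square (lids around (300,380) in the crop) and the bar is still open, red tab at (173,128). Now the swing.

```bash
python3 - <<'E'
from h import *
print(r.line_to(bar(120),v=.12,force_limit=10))
for d in list(range(112,3,-9)):
    hit=r.line_to(bar(d),v=.1,force_limit=45); print(d,hit,np.round(telemetry.get_wrist_force(),1))
    if hit: break
else:
    hit=r.line_to(bar(0)-[0,0,.004],v=.02,force_limit=35); print("press",hit,(telemetry.get_position()-bar(0)).round(4),np.round(telemetry.get_wrist_force(),1))
print(telemetry.get_t())
E
```

```text
False
112 False [ 0.2 -0.5  0.5]
103 False [-0.2 -0.2 -0.3]
94 False [-0.5  0.5 -0.6]
85 False [-1.2  0.8 -0.4]
76 False [-0.4 -0.5  0.3]
67 False [-0.6 -0.6 -0.5]
58 False [0.  0.1 0.6]
49 False [ 0.  -0.1 -0.4]
40 False [ 0.9 -0.8  0.2]
31 False [ 0.3  0.  -0.3]
22 False [-0.3 -0.2  1. ]
13 False [ 0.9  1.3 -0.1]
4 False [0.7 1.3 0.3]
press True [ 0.0003 -0.0001 -0.0002] [-4.6  0.3 11.4]
28.6833
```

```bash
python3 - <<'E'
from h import *
p=np.array(telemetry.get_position()); print(telemetry.get_wrist_force())
r.line_to(p+[0,0,.1],v=.15); r.move_pose(np.array([.35,-.25,.35]),DOWN) ; print(telemetry.get_t())
f=eyes.grab_frame("side"); P=cloud(f); save(f,"side6.png"); np.savez("side6.npz",P=P,d=f["depth"],px=f["pixels"])
cv2.imwrite("pics/c6.png",cv2.resize(cv2.imread("pics/side6.png")[120:280,240:400],(600,600),interpolation=cv2.INTER_CUBIC))
q=P[np.all((P>(.40,-.13,.10))&(P<(.62,-.01,.32)),-1)&(f["depth"]>0)]
x=(q-np.r_[WHITE,0])@e3; y=(q[:,:2]-WHITE)@[-e3[1],e3[0]]
for b in np.arange(-.12,.08,.01):
    k=(x>=b)&(x<b+.01)&(abs(y-.001)<.005); print(round(b,2),k.sum(),(np.percentile(q[k,2],[10,50,90])*1000).round(1) if k.any() else "")
E
```

```text
[-4.60965546  0.28047588 11.40098065]
30.4333
-0.12 0 
-0.11 8 [133.4 141.7 144. ]
-0.1 12 [140.1 141.8 143.2]
-0.09 14 [138.6 141.6 144.7]
-0.08 12 [139.7 142.2 144.6]
-0.07 26 [107.8 129.7 142.8]
-0.06 10 [137.9 141.1 143.1]
-0.05 22 [126.1 138.8 142.5]
-0.04 20 [125.5 140.2 143.2]
-0.03 22 [126.4 138.1 143.8]
-0.02 21 [125.6 140.4 143.8]
-0.01 20 [127.4 139.7 143.8]
-0.0 24 [124.3 139.7 143.2]
0.01 19 [125.8 141.6 144. ]
0.02 22 [125.  139.1 143.1]
0.03 19 [126.9 138.3 143.5]
0.04 17 [125.9 140.4 143. ]
0.05 14 [127.8 142.1 144.7]
0.06 23 [112.1 120.3 146. ]
0.07 2 [143.1 143.2 143.4]
```

View pics/c6.png

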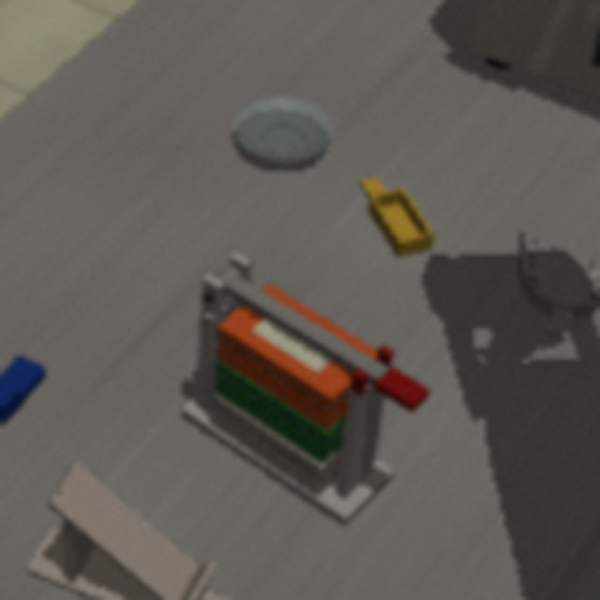

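The bar lies level at 142 mm through the prongs, with the tab at (400,388) in the crop. One firmer press will confirm it is fully home, then I'll retreat.

```bash
python3 - <<'E'
from h import *
b=bar(0); r.move_pose(b+[0,0,.06],DOWN); r.line_to(b+[0,0,.006],v=.08,force_limit=15)
print(r.line_to(b-[0,0,.005],v=.01,force_limit=60),(telemetry.get_position()-b).round(4),np.round(telemetry.get_wrist_force(),1))
p=np.array(telemetry.get_position()); r.line_to(p+[0,0,.1],v=.12); r.move_pose(np.array([.35,-.25,.35]),DOWN)
f=eyes.grab_frame("side"); P=cloud(f)
q=P[np.all((P>(.40,-.13,.136))&(P<(.62,-.01,.146)),-1)&(f["depth"]>0)]
x=(q-np.r_[WHITE,0])@e3; y=(q[:,:2]-WHITE)@[-e3[1],e3[0]]; k=(abs(y-.001)<.004)&(x>-.1)&(x<.055)
s=np.polyfit(x[k],q[k,2],1); print("bar slope rad",s.round(4),k.sum())
o=P[np.all((P>(.44,-.13,.121))&(P<(.62,-.01,.131)),-1)&(f["depth"]>0)]; print(np.median(o[:,2]),telemetry.get_t(),np.round(telemetry.get_wrist_force(),1))
r.hand_in()
E
```

```text
False [ 0.0002 -0.0001 -0.0012] [-18.3   5.5  46.4]
bar slope rad [0.002  0.1421] 139
0.12612819486926707 35.5417 [-0.3  0.3  0.1]
the job is handed in; nothing more can be done
```

The job is handed in at 35.5 s. Green sits on white and orange on green, each square and level to within about 1 mm, and the hold-down bar is in its catch (measured 0.002 rad from level after a second press of about 46 N). The bystanders were never approached, and the robot is clear of everything.

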